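Send a vial carrier down the gravity rail

ROBOT

A 6-joint arm with a two-finger parallel gripper is mounted at the origin on a cart in front of the work surface, level with it; the furniture and walls round the work are solid. World frame = base frame: x ahead of the robot, y to its left, z up, the work surface at z = 0. Lengths are in m, angles in rad, forces in N, time in s.
With the tool pointing down it reaches from about 0.375 to 0.9 m from the base axis. Payload 3.1 kg.
Tool frame: the origin (TCP) lies at the very end of the fingers, on their centre line; the grasp point (between the pads) lies 19 mm behind it (manip.tcp_to_grasp is the distance from the TCP to the grasp point, in m); z points along the fingers, y is the line along which they close (so a half turn about z gives the same grasp; the last joint's range is limited). The gripper opens to 85 mm and grips with 20 to 120 N. Pads are 22 mm wide; open, the fingers measure 114 mm over their backs; the gripper's body (76 mm by 85 mm) begins 54 mm behind the grasp point. The pads swing forward as they close: fully open they stand 13 mm farther back than shut.
Start: joints at [-1.496, 0.527, 1.433, -0, 1.181, -0.178], TCP at [0.157, -0.605, 0.192] pointing down, gripper open.
Joint ranges: [-3.08, 3.08], [-0.75, 2.2], [0.22, 2.44], [-1.43, 4.57], [0, 2.65], [-2.85, 2.85]. Speed limits (rad/s): [2.79, 2.79, 3.14, 3.14, 3.14, 3.14].

INTERFACE

Orientations are given as a unit quaternion [x, y, z, w].
In Python, from station import manip gives the robot as it stands. The module is installed in compiled form; this text tells all that it offers.
- The arm moves only by the tool step_arm, never from a script. Its argument "commands" is one flat list of numbers, 6 for each row, row after row: the shift along the tool's x, y, z in m, then the turn, a rotation vector about the tool's x, y, z in degrees. A call has exactly 10 rows; each row is the pose to reach, as a shift and turn from the pose commanded when the call began, along the tool's axes at that moment; what a row does not reach only later rows make up. A row lasts 1/10 s, in which the tool goes at most 50 mm and 8.59 degrees, less where a joint would pass 70% of its speed; a pose out of reach is approached as far as the arm can. A call with a gripper value outside its range is refused whole. "jaw" is the opening in per cent of the stroke, from 0 (shut) to 100 (fully open), set as the call begins (left out, the last holds). The fingers move at their own pace and stop on an object; "grip_force" is the grip in N (left out, the last holds). Time passes only in rows, so rows that repeat a pose let the fingers close, or fill a call up. It gives the time, the measured TCP pose, the force, the opening and the grip force at its end, in the units of the state.
- manip.sense(): the state, without advancing time (a new reading comes with each control period).
- manip.snapshot(name): name is "scene" or "top" or "wrist"; returns a dict with "pixels" (480x640x3 uint8, blue, green, red), "fx", "fy", "cx", "cy" (pixels), "R" (3x3) and "t" (3): a world point X has camera coordinates R X + t; the wrist camera has in their place "mount" (4x4, takes a point from camera to tool coordinates, whose origin is the TCP and whose axes are the flange's). Camera axes: x right, y down, z forward; pixel columns grow to the right and rows downward; lengths in m; the calibration is good to about 2 mm. A picture is of the moment at which its call begins: read the wrist's pose just before it. There is no depth.
- manip.sign_off(): hands the job in; it is judged then, once.
The state is a dict: "t": time; "q": joint angles; "qd": joint speeds; "tau": joint torques, N m; "tcp_pos": TCP position; "tool_rot": TCP orientation; "force": force on the tool from outside, world axes, zero at the start; "ft_torque": the same for the moment, N m; "finger_gap": opening from 0.0 (shut) to 1.0 (fully open); "gripper_force": force on a finger pad.
Only numpy, scipy, OpenCV 4.12 (cv2) and the standard library are available. Lean on these libraries where they do the work, as an engineer would, in place of code of your own. Each camera call takes 0.05 s, during which the arm holds its last target. There are 200 camera calls.

TASK

Pick up the roller carrier with its four sample vials by the grip tab, lower it astride the upper end of the sloped rail until its rollers rest on the rail, and let go there so that it rolls down by itself to the stop at the low end. Do not drop it onto the rail or carry or push it down the rail, and leave the vial stand with the round knob where it is.

Things in the scene. Friction and masses are not known exactly. Their poses are not given: they have to be found in the camera images.
- carrier_center (a point): Roller carrier, 0.2 kg, 84x68x120 mm: inverted-U trolley, 2 rollers inside, 2 amber vials each side, flat grey grip tab on top. Point: half-way up, 60 mm over its underside. z up, y = rolling direction (ends alike). Tab: 10 mm thick in x, 40 long in y, 18 to 60 mm above the point. Roller undersides 7 mm below the point; U 20 mm wide inside, flaring to 36 at the bottom, 50 mm below the point.
- rail_load (a point): On top of the sloped steel rail, mid-width, 60 mm from its open upper end. y points up the slope along the rail (8 degrees), x across, z square to its top. Rail 12 mm wide, 16 deep, 300 long, fixed, on two posts as narrow as itself; its top is here about 138 mm above the worktop. The carrier, hung here, has its point 7 mm above this one; let go, it rolls to the stop in 2 to 3 s.
- rail_stop (a point): Face of the rubber stop at the low end of the same rail, at the level of the rail's top, mid-width, 234 mm down the slope from rail_load; same axes. The stop stands 37 mm high over the rail and is 44 mm wide. A carrier resting at the stop has its point 34 mm up the slope from here.
- stand_center (a point): Bystander, not to be moved: vial stand, loose, 76x66x102 mm, with a solid foot plate, four of the same amber vials and a central post with a round knob; no rollers. The point is half-way up, 51 mm above the worktop.

How it is judged:
By the outcome, as a careful person would: the job done as asked, in the order asked, and still so for the second after the job is handed in, with the robot touching nothing.
It also fails if it takes over 38 s, if anything falls off the work surface, if the arm or the gripper's body presses on something with over 40 N, if the wrist force passes 120 N, or if a joint passes its speed limit or range.

## Working session

There is one attempt and no reset: what is moved stays moved. The work goes in short steps, Python scripts to look and compute and a tool call to move; the robot and the scene stay as the last step left them, time stands still between calls to the robot, and variables do not carry over. Pictures are saved under pics/ and viewed, at most 10 in all, crops included, and the job is handed in when it is done.

Besides the shell and the picture viewer there is one more tool, called after "Request:" by a JSON object that holds its "name" and its "arguments", one argument or row to a line. step_arm: Moves the arm, as the interface text tells. Its arguments: {"type":"object","properties":{"commands":{"type":"array","items":{"type":"number"}},"jaw":{"type":"number"},"grip_force":{"type":"number"}},"required":["commands"]}

```bash
mkdir -p pics; python3 - <<'E'
from station import manip
import cv2,numpy as np,pickle
np.set_printoptions(precision=4,suppress=True)
d={}
for n in("scene","top"):
    s=manip.snapshot(n); d[n]=s; cv2.imwrite(f"pics/{n}.png",s["pixels"])
    print(n,s["fx"],s["cx"],s["cy"],s["R"],s["t"], -np.array(s["R"]).T@s["t"])
pickle.dump(d,open("d.pkl","wb"))
s=manip.sense();print(s)
E
```

```text
scene 518.8433307284427 320.4696698889206 245.34521500013705 [[-0.8181 -0.575  -0.0012]
 [-0.3432  0.49   -0.8013]
 [ 0.4614 -0.6552 -0.5982]] [0.405  0.3115 0.7415] [0.0961 0.5661 0.6936]
top 577.1365282909737 325.6842294438835 245.90128132994064 [[-0.0873 -0.9962  0.0029]
 [-0.9718  0.0845 -0.2202]
 [ 0.2191 -0.0221 -0.9755]] [0.0062 0.5496 1.1654] [ 0.2794 -0.0145  1.2577]
{'t': 0.1, 'q': array([-1.4955,  0.5284,  1.4338, -0.    ,  1.1814, -0.1785]), 'qd': array([-0.0004, -0.0019, -0.0031, -0.0008,  0.0024, -0.    ]), 'tau': array([ -0.0005, -44.3305, -17.8586,  -0.0002,   0.0038,   0.    ]), 'tcp_pos': array([ 0.1569, -0.6042,  0.191 ]), 'tool_rot': array([ 0.992 ,  0.1265,  0.    , -0.001 ]), 'force': array([-0.0299,  0.4193, -0.517 ]), 'ft_torque': array([0.0424, 0.0364, 0.0295]), 'gripper_force': 0.0, 'finger_gap': 0.9970265142668732}
```

View pics/scene.png

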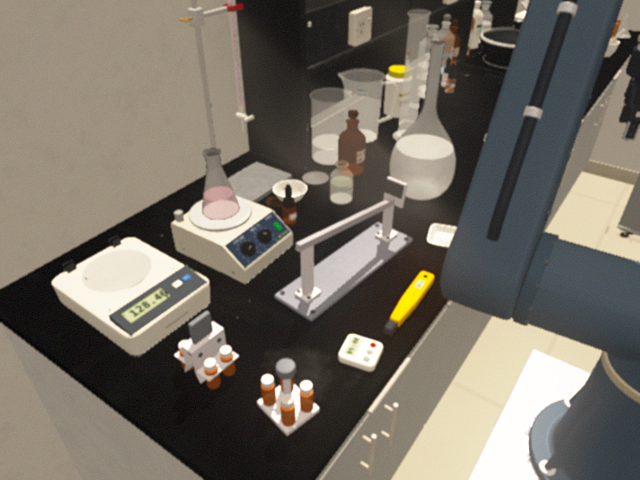

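View pics/top.png

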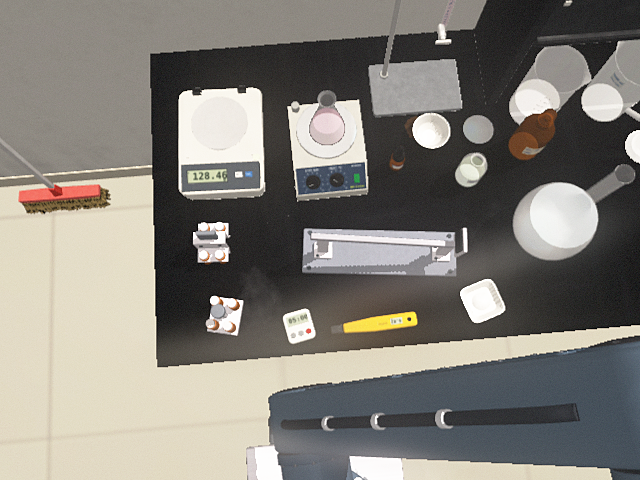

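The scene view shows the carrier at (205,345) and the stand at (288,395). The rail runs from its upper end at (305,243) to the stop at (395,190). In the top view the carrier is at (211,242), and the rail runs from (309,237) to the stop at (462,241). I'll enlarge both for exact pixels.

```bash
python3 - <<'E'
import cv2,numpy as np,pickle
d=pickle.load(open("d.pkl","rb"))
def c(n,x,y,w,h,k): return cv2.resize(d[n]["pixels"][y:y+h,x:x+w],None,fx=k,fy=k,interpolation=cv2.INTER_CUBIC)
a=np.hstack([c("scene",165,300,80,100,3),c("top",180,205,100,60,5)[:300,:500]]) if 0 else None
m=np.zeros((600,800,3),np.uint8)
m[0:300,0:320]=c("scene",170,305,80,75,4)
m[0:300,320:520]=c("top",190,210,50,75,4)
m[0:300,520:800]=c("scene",285,215,70,75,4)
m[300:600,0:480]=c("top",300,220,160,60,3)[:].copy() if 0 else cv2.copyMakeBorder(c("top",300,215,160,75,3),0,75,0,0,cv2.BORDER_CONSTANT)
m[300:600,480:800]=c("scene",350,160,80,75,4)
cv2.imwrite("pics/m.png",m)
E
```

```text
(no output)
```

View pics/m.png

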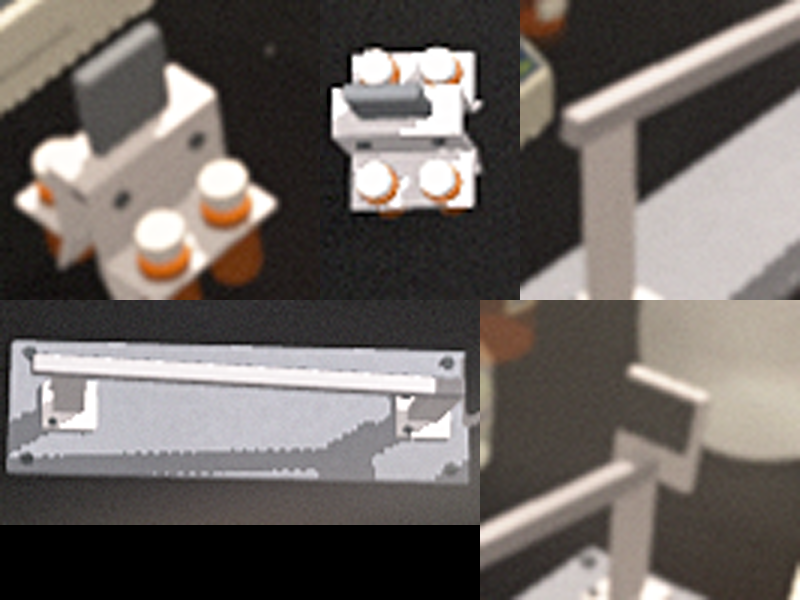

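The crops show:
- **Tab top:** its mid-line runs from (190.5,322.5) to (209.5,312.3) in the scene view and is centred near (205,232) in the top view.
- **Rail upper end, top face:** about (298.7,243.7) in the scene view and (311.3,236) in the top view.
- **Rail low end:** about (445,243.3) in the top view.

```bash
cat >h.py <<'E'
import numpy as np,pickle
np.set_printoptions(precision=4,suppress=True)
def ray(s,u,v):
    R=np.array(s["R"]);r=R.T@[(u-s["cx"])/s["fx"],(v-s["cy"])/s["fy"],1];return -R.T@s["t"],r/np.linalg.norm(r)
def plane(s,p,z):
    o,r=ray(s,*p);return o+r*(z-o[2])/r[2]
def tri(l):
    A=0;b=0
    for o,r in l:
        P=np.eye(3)-np.outer(r,r);A=A+P;b=b+P@o
    return np.linalg.solve(A,b)
E
python3 - <<'E'
from h import *
d=pickle.load(open("d.pkl","rb"));S,T=d["scene"],d["top"]
print("tab scene",plane(S,(190.5,322.5),.12),plane(S,(209.5,312.3),.12),"top",plane(T,(205.2,231.7),.12),plane(T,(196.5,231.7),.12),plane(T,(214,231.7),.12))
print("tri tab",tri([ray(S,200,317.4),ray(T,205.2,231.7)]))
print("rail up",plane(S,(298.7,243.7),.1464),plane(T,(311.3,236),.1464),tri([ray(S,298.7,243.7),ray(T,311.3,236)]))
lo=.138-.234*np.sin(np.radians(8))
print("rail low",plane(T,(445,243.3),lo),plane(S,(350+(635-480)/4,160+(465-300)/4),lo))
print("stand",plane(T,(219,312),.1))
# base plate edges direction
for p in [(310,332.5),(468,332.5)]: pass
E
```

```text
tab scene [0.5883 0.2155 0.12  ] [0.5804 0.1825 0.12  ] top [0.5856 0.2009 0.12  ] [0.5871 0.2185 0.12  ] [0.584  0.1831 0.12  ]
tri tab [0.5845 0.2002 0.121 ]
rail up [ 0.5526 -0.0151  0.1464] [ 0.5515 -0.013   0.1464] [ 0.551  -0.013   0.1483]
rail low [ 0.5224 -0.2848  0.1054] [ 0.5208 -0.2908  0.1054]
stand [0.4227 0.1841 0.1   ]
```

Request:
{"name": "step_arm", "arguments": {
  "commands": [0.032, -0.036, -0.011, 0, 0, -6.5, 0.064, -0.072, -0.022, 0, 0, -13, 0.096, -0.108, -0.033, 0, 0, -19.5, 0.128, -0.144, -0.044, 0, 0, -26, 0.16, -0.18, -0.055, 0, 0, -32.5, 0.192, -0.216, -0.066, 0, 0, -39, 0.224, -0.252, -0.077, 0, 0, -45.5, 0.256, -0.288, -0.088, 0, 0, -52, 0.288, -0.324, -0.099, 0, 0, -58.5, 0.32, -0.36, -0.11, 0, 0, -65],
  "jaw": 50
}}

```text
t: 1.1
tcp_pos: [0.3766, -0.1741, 0.3022]
tool_rot: [0.767, 0.641, 0.0, -0.0]
force: [0.7, -0.9, -0.0]
finger_gap: 0.499
gripper_force: 0.0
```

```bash
python3 - <<'E'
from h import *
from station import manip
from scipy.spatial.transform import Rotation as Ro
s=manip.sense();R=Ro.from_quat(s["tool_rot"]).as_matrix();print(s["t"],s["tcp_pos"],s["q"],R)
print(R.T@(np.array([.585,.2,.25])-s["tcp_pos"]))
w=manip.snapshot("wrist");print(np.array(w["mount"]),w["fx"])
E
```

```text
1.1 [ 0.3766 -0.1741  0.3022] [-0.704   0.0969  1.7632  0.0001  1.2816 -0.5257] [[ 0.1774  0.9841 -0.0001]
 [ 0.9841 -0.1774  0.0002]
 [ 0.0002 -0.0001 -1.    ]]
[0.4051 0.1388 0.0523]
[[ 0.0007 -0.9484 -0.317   0.0819]
 [ 1.      0.0004  0.0012 -0.0009]
 [-0.0011 -0.317   0.9484 -0.1828]
 [ 0.      0.      0.      1.    ]] 331.9559477431225
```

Request:
{"name": "step_arm", "arguments": {
  "commands": [0.045, 0.015, 0.006, 0, 0, -0.2, 0.09, 0.03, 0.012, 0, 0, -0.4, 0.135, 0.046, 0.018, 0, 0, -0.6, 0.18, 0.062, 0.024, 0, 0, -0.8, 0.225, 0.077, 0.03, 0, 0, -1.0, 0.27, 0.092, 0.036, 0, 0, -1.2, 0.315, 0.108, 0.042, 0, 0, -1.4, 0.36, 0.123, 0.048, 0, 0, -1.8, 0.405, 0.139, 0.052, 0, 0, -2, 0.405, 0.139, 0.052, 0, 0, -2]
}}

```text
t: 2.15
tcp_pos: [0.5882, 0.2015, 0.248]
tool_rot: [0.756, 0.655, 0.001, -0.001]
force: [-1.0, -1.2, -0.8]
finger_gap: 0.497
gripper_force: 0.0
```

```bash
python3 - <<'E'
from h import *
import cv2
from station import manip
s=manip.sense();w=manip.snapshot("wrist");pickle.dump((s,w),open("w1.pkl","wb"))
cv2.imwrite("pics/w1.png",w["pixels"]);print(s["tcp_pos"],s["tool_rot"])
E
```

```text
[0.5882 0.2015 0.248 ] [ 0.7558  0.6548  0.0006 -0.0008]
```

View pics/w1.png

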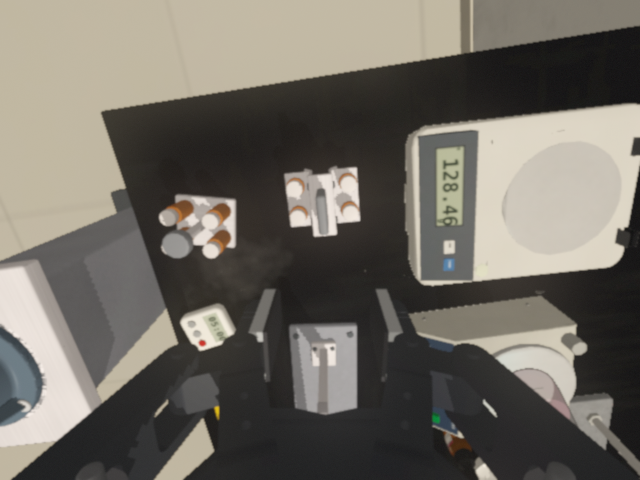

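The wrist view shows the carrier at (322,205), with the grey tab spanning about (321,190) to (323,234) between the white top plates. The stand is well to the left at (200,225). I'll enlarge the tab.

```bash
python3 - <<'E'
from h import *
import cv2
s,w=pickle.load(open("w1.pkl","rb"))
c=w["pixels"][155:245,270:375];cv2.imwrite("pics/w1c.png",cv2.resize(c,None,fx=6,fy=6,interpolation=cv2.INTER_CUBIC))
E
```

```text
(no output)
```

View pics/w1c.png

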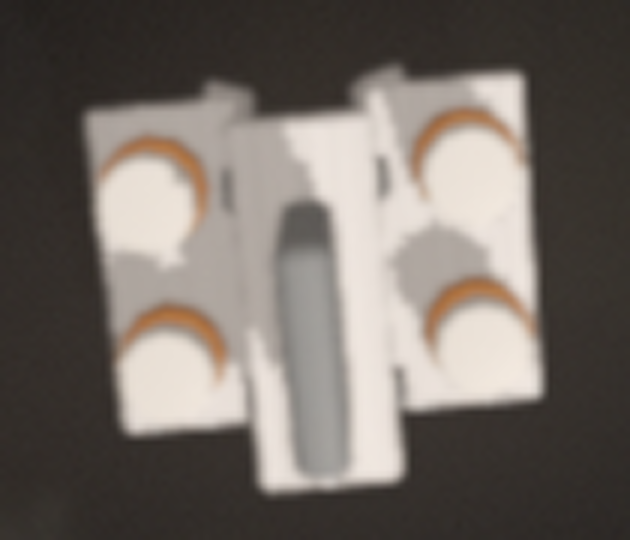

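The tab's top face runs from (320.8,196.3) to (323.8,234.2) in the full picture.

```bash
cat >>h.py <<'E'
from scipy.spatial.transform import Rotation as Ro
def wray(s,w,u,v):
    R=Ro.from_quat(s["tool_rot"]).as_matrix();M=np.array(w["mount"])
    r=R@M[:3,:3]@[(u-w["cx"])/w["fx"],(v-w["cy"])/w["fy"],1];return s["tcp_pos"]+R@M[:3,3],r/np.linalg.norm(r)
def wplane(s,w,u,v,z):
    o,r=wray(s,w,u,v);return o+r*(z-o[2])/r[2]
E
python3 - <<'E'
from h import *
from station import manip
s,w=pickle.load(open("w1.pkl","rb"))
a=wplane(s,w,320.8,196.3,.12);b=wplane(s,w,323.8,234.2,.12);print(a,b,np.linalg.norm(a-b))
n=manip.sense();R=Ro.from_quat(n["tool_rot"]).as_matrix();m=(a+b)/2
print(m,"tool shift",R.T@(np.array([*m[:2],.086])-n["tcp_pos"]),"dir in tool",R.T@(b-a)/np.linalg.norm(a-b),n["tcp_pos"])
E
```

```text
[0.5863 0.2212 0.12  ] [0.5837 0.1834 0.12  ] 0.03784705454865238
[0.585  0.2023 0.12  ] tool shift [ 0.0032 -0.0019  0.1622] dir in tool [-0.9971  0.0758  0.0004] [0.5867 0.1989 0.2482]
```

Request:
{"name": "step_arm", "arguments": {
  "commands": [0.001, 0, 0.015, 0, 0, -1, 0.002, 0, 0.035, 0, 0, -2, 0.002, 0, 0.06, 0, 0, -3, 0.002, 0, 0.08, 0, 0, -4.3, 0.002, 0, 0.1, 0, 0, -4.3, 0.002, 0, 0.108, 0, 0, -4.3, 0.002, 0, 0.112, 0, 0, -4.3, 0.002, 0, 0.112, 0, 0, -4.3, 0.002, 0, 0.112, 0, 0, -4.3, 0.002, 0, 0.112, 0, 0, -4.3]
}}

```text
t: 3.2
tcp_pos: [0.5876, 0.1989, 0.139]
tool_rot: [0.732, 0.681, 0.001, 0.001]
force: [0.1, 0.6, -0.6]
finger_gap: 0.501
gripper_force: 0.0
```

```bash
python3 - <<'E'
from h import *
from station import manip
n=manip.sense();R=Ro.from_quat(n["tool_rot"]).as_matrix()
print(n["tcp_pos"],R,R.T@(np.array([.585,.2023,.086])-n["tcp_pos"]))
E
```

```text
[0.5876 0.1989 0.139 ] [[ 0.0726  0.9974  0.0021]
 [ 0.9974 -0.0726  0.0003]
 [ 0.0004  0.0021 -1.    ]] [ 0.0032 -0.0029  0.053 ]
```

Request:
{"name": "step_arm", "arguments": {
  "commands": [0.003, -0.003, 0.01, 0, 0, 0, 0.003, -0.003, 0.02, 0, 0, 0, 0.003, -0.003, 0.03, 0, 0, 0, 0.003, -0.003, 0.04, 0, 0, 0, 0.003, -0.003, 0.048, 0, 0, 0, 0.003, -0.003, 0.053, 0, 0, 0, 0.003, -0.003, 0.053, 0, 0, 0, 0.003, -0.003, 0.053, 0, 0, 0, 0.003, -0.003, 0.053, 0, 0, 0, 0.003, -0.003, 0.053, 0, 0, 0]
}}

```text
t: 4.2
tcp_pos: [0.5845, 0.2022, 0.0855]
tool_rot: [0.732, 0.681, 0.0, 0.0]
force: [0.2, -0.7, 0.1]
finger_gap: 0.498
gripper_force: 0.0
```

Request:
{"name": "step_arm", "arguments": {
  "commands": [0, 0, 0, 0, 0, 0, 0, 0, 0, 0, 0, 0, 0, 0, 0, 0, 0, 0, 0, 0, 0, 0, 0, 0, 0, 0, 0, 0, 0, 0, 0, 0, 0, 0, 0, 0, 0, 0, 0, 0, 0, 0, 0, 0, 0, 0, 0, 0, 0, 0, 0, 0, 0, 0, 0, 0, 0, 0, 0, 0],
  "jaw": 0,
  "grip_force": 30
}}

```text
t: 5.2
tcp_pos: [0.584, 0.2021, 0.0849]
tool_rot: [0.732, 0.681, -0.0, -0.0]
force: [1.0, 0.7, 0.3]
finger_gap: 0.001
gripper_force: 0.0
```

```bash
python3 - <<'E'
from h import *
import cv2
from station import manip
s=manip.sense();w=manip.snapshot("wrist");S=manip.snapshot("scene")
pickle.dump((s,w,S),open("w2.pkl","wb"))
a=cv2.resize(w["pixels"][120:420,170:470],(400,400));b=cv2.resize(S["pixels"][270:420,130:280],(400,400),interpolation=2)
cv2.imwrite("pics/w2.png",np.hstack([a,b]));print(s["finger_gap"],s["gripper_force"],s["force"])
E
```

```text
0.0014867726307744153 0.0 [0.9511 0.7413 0.3204]
```

View pics/w2.png

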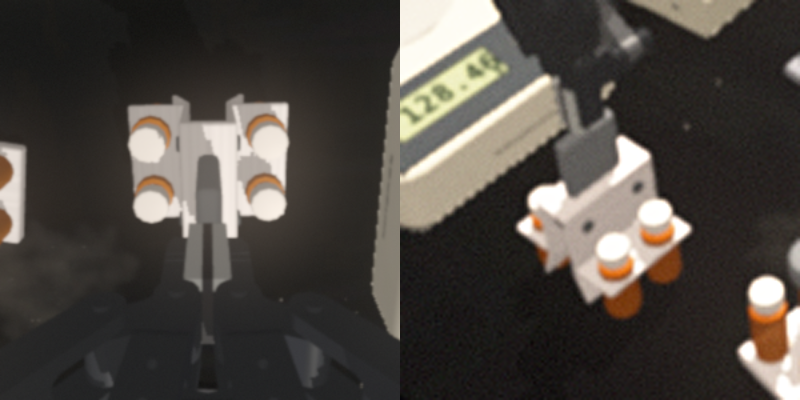

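The jaws shut with nothing between them and the carrier has not moved. In the wrist view the pads sit at about (207,225) of the crop, below the tab in the image. In the scene view the fingers are behind the tab at (590,100). So the fingers are not where the TCP says. I'll raise the arm and measure the fingertip offset directly.

Request:
{"name": "step_arm", "arguments": {
  "commands": [0, 0, -0.01, 0, 0, 0, 0, 0, -0.02, 0, 0, 0, 0, 0, -0.03, 0, 0, 0, 0, 0, -0.045, 0, 0, 0, 0, 0, -0.06, 0, 0, 0, 0, 0, -0.07, 0, 0, 0, 0, 0, -0.08, 0, 0, 0, 0, 0, -0.08, 0, 0, 0, 0, 0, -0.08, 0, 0, 0, 0, 0, -0.08, 0, 0, 0]
}}

```text
t: 6.3
tcp_pos: [0.5834, 0.202, 0.1642]
tool_rot: [0.732, 0.681, -0.001, -0.0]
force: [0.3, -0.5, -0.1]
finger_gap: 0.001
gripper_force: 0.0
```

```bash
python3 - <<'E'
from h import *
import cv2
from station import manip
s=manip.sense();w=manip.snapshot("wrist");S=manip.snapshot("scene");T=manip.snapshot("top")
pickle.dump((s,w,S,T),open("w3.pkl","wb"))
p=s["tcp_pos"];print(p,s["tool_rot"])
for n,c in(("scene",S),("top",T)):
    x=np.array(c["R"])@p+c["t"];print(n,"tcp px",c["fx"]*x[0]/x[2]+c["cx"],c["fy"]*x[1]/x[2]+c["cy"])
k=lambda im,x,y,ww,hh,f:cv2.resize(im[y:y+hh,x:x+ww],None,fx=f,fy=f,interpolation=2)
m=np.zeros((600,800,3),np.uint8)
m[:320,:400]=k(S["pixels"],155,250,100,80,4); m[:320,400:]=k(T["pixels"],160,195,100,80,4)
m[320:600,:400]=k(w["pixels"],220,180,200,140,2)
cv2.imwrite("pics/w3.png",m)
E
```

```text
[0.5834 0.202  0.1642] [ 0.7323  0.681  -0.0006 -0.0004]
scene tcp px 194.9799451806095 297.6196107713602
top tcp px 200.1690839579264 227.27315116539134
```

View pics/w3.png

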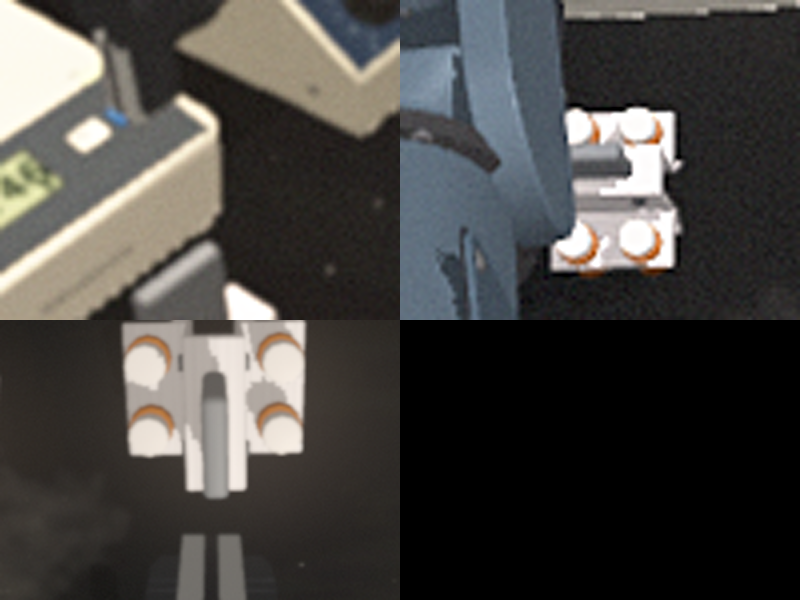

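The finger ends are at (186,279) in the scene view and v≈288 in the wrist view. The reported TCP should project to (195,298), so the real fingertips are several cm short of the TCP along z. I'll triangulate the difference.

```bash
python3 - <<'E'
from h import *
from station import manip
s,w,S,T=pickle.load(open("w3.pkl","rb"))
R=Ro.from_quat(s["tool_rot"]).as_matrix()
print(manip.tcp_to_grasp,[a for a in dir(manip) if a[0]!="_"])
for z in (-.02,-.03,-.035,-.04,-.045,-.05):
  for x in (.011,-.011):
    X=s["tcp_pos"]+R@[x,0,z];c=np.array(S["R"])@X+S["t"]
    M=np.linalg.inv(w["mount"])@[x,0,z,1]
    print(z,x,"scene",S["fx"]*c[0]/c[2]+S["cx"],S["fy"]*c[1]/c[2]+S["cy"],"wrist v",w["fy"]*M[1]/M[2]+w["cy"])
g=tri([ray(S,187.5,279.5),wray(s,w,326,288)]);print(g,R.T@(g-s["tcp_pos"]))
E
```

```text
0.0187 ['PlanningError', 'sense', 'sign_off', 'snapshot', 'tcp_to_grasp']
-0.02 0.011 scene 187.10649435010478 291.4597214679474 wrist v 266.70839167548843
-0.02 -0.011 scene 198.7747217776614 283.81297224690246 wrist v 303.2592342313761
-0.03 0.011 scene 186.03358210174903 286.3175425487874 wrist v 274.65869497733047
-0.03 -0.011 scene 197.81152452087218 278.70253761824597 wrist v 312.8791698904357
-0.035 0.011 scene 185.49073341821833 283.7158152770345 wrist v 278.98144894925366
-0.035 -0.011 scene 197.32428918551545 276.117413633973 wrist v 318.09244724295877
-0.04 0.011 scene 184.94355504686524 281.0933369797607 wrist v 283.563767343277
-0.04 -0.011 scene 196.83323717324288 273.5120395111742 wrist v 323.6055214538545
-0.045 0.011 scene 184.3919949807812 278.449858401886 wrist v 288.42975252392705
-0.045 -0.011 scene 196.33832346176172 270.88617637512147 wrist v 329.4450184653005
-0.05 0.011 scene 183.83600037678758 275.785126280313 wrist v 293.6065862672335
-0.05 -0.011 scene 195.83950231786156 268.2395815791692 wrist v 335.64081339236714
[0.5837 0.2095 0.2041] [ 0.0075 -0.0003 -0.0399]
```

The fingertips are about 40 mm short of the reported TCP, which explains closing just over the tab. I'll reopen, go about 34 mm lower than before, then close.

Request:
{"name": "step_arm", "arguments": {
  "commands": [0, 0, 0, 0, 0, 0, 0, 0.001, 0.01, 0, 0, 0, 0, 0.001, 0.025, 0, 0, 0, 0, 0.001, 0.04, 0, 0, 0, 0, 0.001, 0.055, 0, 0, 0, 0, 0.001, 0.07, 0, 0, 0, 0, 0.001, 0.085, 0, 0, 0, 0, 0.001, 0.098, 0, 0, 0, 0, 0.001, 0.106, 0, 0, 0, 0, 0.001, 0.112, 0, 0, 0],
  "jaw": 50
}}

```text
t: 7.45
tcp_pos: [0.5848, 0.202, 0.0519]
tool_rot: [0.732, 0.681, -0.0, -0.0]
force: [-0.1, -0.4, 0.4]
finger_gap: 0.503
gripper_force: 0.0
```

Request:
{"name": "step_arm", "arguments": {
  "commands": [0, 0, 0, 0, 0, 0, 0, 0, 0, 0, 0, 0, 0, 0, 0, 0, 0, 0, 0, 0, 0, 0, 0, 0, 0, 0, 0, 0, 0, 0, 0, 0, 0, 0, 0, 0, 0, 0, 0, 0, 0, 0, 0, 0, 0, 0, 0, 0, 0, 0, 0, 0, 0, 0, 0, 0, 0, 0, 0, 0],
  "jaw": 0,
  "grip_force": 30
}}

```text
t: 8.45
tcp_pos: [0.5852, 0.202, 0.0533]
tool_rot: [0.732, 0.681, 0.0, 0.0]
force: [-0.5, 0.1, 3.0]
finger_gap: 0.112
gripper_force: 34.0
```

Gripped: the gap of 0.112 matches the 10 mm tab. I'll lift slowly.

Request:
{"name": "step_arm", "arguments": {
  "commands": [0, 0, -0.006, 0, 0, 0, 0, 0, -0.018, 0, 0, 0, 0, 0, -0.035, 0, 0, 0, 0, 0, -0.06, 0, 0, 0, 0, 0, -0.085, 0, 0, 0, 0, 0, -0.11, 0, 0, 0, 0, 0, -0.135, 0, 0, 0, 0, 0, -0.16, 0, 0, 0, 0, 0, -0.175, 0, 0, 0, 0, 0, -0.182, 0, 0, 0],
  "grip_force": 45
}}

```text
t: 9.45
tcp_pos: [0.586, 0.2022, 0.2375]
tool_rot: [0.732, 0.681, 0.002, 0.001]
force: [0.2, -1.0, -1.7]
finger_gap: 0.106
gripper_force: 45.2
```

```bash
python3 - <<'E'
from h import *
from station import manip
s=manip.sense();R=Ro.from_quat(s["tool_rot"]).as_matrix()
print(s["tcp_pos"],s["force"],s["finger_gap"],s["gripper_force"],R)
print("shift",R.T@(np.array([.5456,-.073,.235])-s["tcp_pos"]))
E
```

```text
[0.586  0.2022 0.2375] [ 0.1951 -0.9838 -1.6973] 0.1057769011474855 45.19439935684204 [[ 0.0724  0.9974  0.004 ]
 [ 0.9974 -0.0724  0.0006]
 [ 0.0009  0.0039 -1.    ]]
shift [-0.2774 -0.0203  0.0022]
```

Request:
{"name": "step_arm", "arguments": {
  "commands": [-0.01, -0.001, 0, 0, 0.5, 0.1, -0.03, -0.002, 0, 0, 1.5, 0.4, -0.06, -0.004, 0, 0, 2.5, 0.7, -0.095, -0.007, 0, 0, 3.5, 1, -0.13, -0.01, 0, 0, 4.5, 1.3, -0.165, -0.012, 0, 0, 5.5, 1.6, -0.2, -0.015, 0, 0, 6.5, 1.9, -0.235, -0.017, 0, 0, 7.5, 2.1, -0.262, -0.019, 0, 0, 8, 2.2, -0.277, -0.02, 0, 0, 8, 2.2]
}}

```text
t: 10.45
tcp_pos: [0.5435, -0.0757, 0.2337]
tool_rot: [0.745, 0.664, 0.05, -0.048]
force: [0.8, 0.8, -1.6]
finger_gap: 0.107
gripper_force: 45.1
```

Request:
{"name": "step_arm", "arguments": {
  "commands": [0, 0, 0, 0, 0, 0, 0, 0, 0, 0, 0, 0, 0, 0, 0, 0, 0, 0, 0, 0, 0, 0, 0, 0, 0, 0, 0, 0, 0, 0, 0, 0, 0, 0, 0, 0, 0, 0, 0, 0, 0, 0, 0, 0, 0, 0, 0, 0, 0, 0, 0, 0, 0, 0, 0, 0, 0, 0, 0, 0]
}}

```text
t: 11.45
tcp_pos: [0.545, -0.0728, 0.2349]
tool_rot: [0.743, 0.665, 0.051, -0.047]
force: [-0.4, 0.2, -1.4]
finger_gap: 0.109
gripper_force: 45.1
```

```bash
python3 - <<'E'
from h import *
import cv2
from station import manip
s=manip.sense();w=manip.snapshot("wrist");S=manip.snapshot("scene");T=manip.snapshot("top")
pickle.dump((s,w,S,T),open("w4.pkl","wb"))
R=Ro.from_quat(s["tool_rot"]).as_matrix();print(s["tcp_pos"],s["force"],s["finger_gap"],R)
k=lambda im,x,y,ww,hh,f:cv2.resize(im[y:y+hh,x:x+ww],None,fx=f,fy=f,interpolation=2)
m=np.zeros((600,800,3),np.uint8)
m[:400,:400]=k(S["pixels"],240,110,200,200,2); m[:400,400:]=k(w["pixels"],220,180,200,200,2)
m[400:600,:400]=k(T["pixels"],280,190,200,100,2)
m[400:600,400:]=k(w["pixels"],0,0,640,480,1)[280:480,120:520]
cv2.imwrite("pics/w4.png",m)
E
```

```text
[ 0.545  -0.0728  0.2349] [-0.3902  0.1772 -1.381 ] 0.10855228516165798 [[ 0.11    0.9939  0.0128]
 [ 0.9841 -0.1107  0.1386]
 [ 0.1391 -0.0027 -0.9903]]
```

View pics/w4.png

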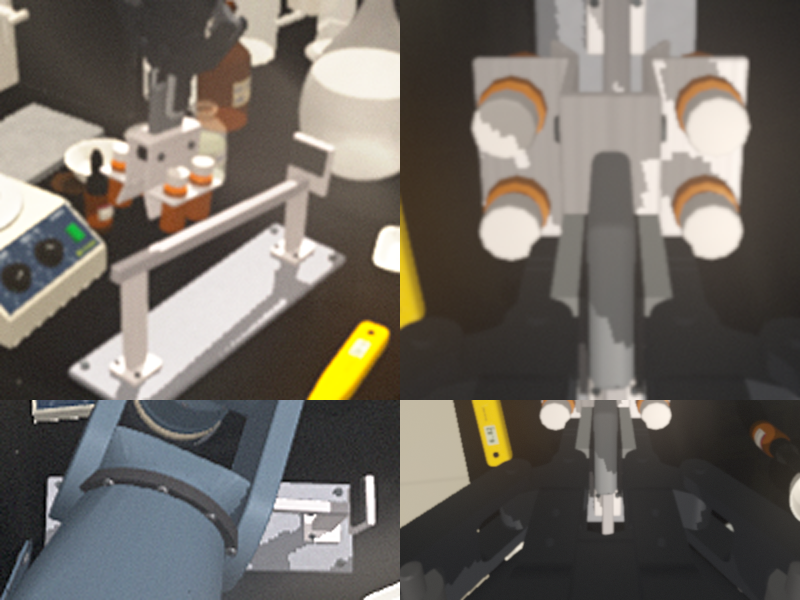

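The carrier hangs upright and centred in the grip. In the wrist crop the rail is visible under it at u≈605–632, which is about 329 in the full picture. I'll check that against the triangulated rail.

```bash
python3 - <<'E'
from h import *
s,w,S,T=pickle.load(open("w4.pkl","rb"))
R=Ro.from_quat(s["tool_rot"]).as_matrix();Mi=np.linalg.inv(w["mount"])
def pr(X):
    t=np.append(R.T@(np.array(X)-s["tcp_pos"]),1);c=Mi@t;return t[:3],w["fx"]*c[0]/c[2]+w["cx"],w["fy"]*c[1]/c[2]+w["cy"]
print(pr([.552,-.014,.1464]));print(pr([.552,-.014,.02]));print("low",pr([.5216,-.288,.1054]));print("tab",pr(s["tcp_pos"]+R@[0.02,0,-.067]))
print(pr([.5456,-.073,.138]))
# edge columns near rail
p=w["pixels"].astype(int).sum(2)//3
for v in (190,200,205,210,220): print(v,p[v,312:346])
E
```

```text
(array([0.0464, 0.0007, 0.0959]), np.float64(326.6553699412599), np.float64(171.6549348187757))
(array([0.0288, 0.001 , 0.2211]), np.float64(326.36583631173573), np.float64(172.97338403974834))
low (array([-0.2323,  0.0009,  0.0981]), np.float64(326.27581075049346), np.float64(426.92544706811))
tab (array([ 0.02 ,  0.   , -0.067]), np.float64(326.91249451389945), np.float64(294.04334058981163))
(array([-0.0136,  0.0009,  0.096 ]), np.float64(326.718639632726), np.float64(239.92104461763756))
190 [154 178 212 226 226 216 191 179 172 157 141 140 144 144 145 144 143 142
 142 142 142 142 157 197 226 232 232 232 229 217 196 177 172 171]
200 [145 174 211 226 228 229 230 229 221 196 155 141 144 144 145 144 143 144
 142 143 142 142 156 196 224 231 232 231 227 215 192 176 172 172]
205 [171 185 210 223 224 226 226 225 218 192 154 141 144 145 145 145 143 144
 143 143 143 141 155 193 222 228 228 227 223 210 182 158 149 145]
210 [172 172 172 172 172 173 173 172 167 153 141 141 145 146 146 145 144 143
 143 143 143 140 143 158 171 174 175 173 164 147 138 139 140 149]
220 [172 173 172 172 172 171 171 171 165 152 141 141 145 146 150 157 158 148
 144 143 144 141 144 157 170 173 173 172 163 147 137 136 138 142]
```

The alignment agrees to about 1.5 mm. I'll descend vertically, centred, to a few mm above seating.

Request:
{"name": "step_arm", "arguments": {
  "commands": [-0.001, 0.001, 0.006, 0, 0, 0, -0.0025, 0.0015, 0.018, 0, 0, 0, -0.004, 0.002, 0.03, 0, 0, 0, -0.006, 0.002, 0.042, 0, 0, 0, -0.0075, 0.002, 0.054, 0, 0, 0, -0.009, 0.002, 0.065, 0, 0, 0, -0.0105, 0.002, 0.075, 0, 0, 0, -0.012, 0.002, 0.083, 0, 0, 0, -0.0125, 0.002, 0.088, 0, 0, 0, -0.0125, 0.002, 0.088, 0, 0, 0]
}}

```text
t: 12.6
tcp_pos: [0.5463, -0.0729, 0.1453]
tool_rot: [0.743, 0.665, 0.051, -0.048]
force: [0.2, 0.1, -1.3]
finger_gap: 0.111
gripper_force: 45.1
```

Request:
{"name": "step_arm", "arguments": {
  "commands": [0, 0, 0, 0, 0, 0, 0, 0, 0, 0, 0, 0, -0.0002, 0, 0.001, 0, 0, 0, -0.0002, 0, 0.001, 0, 0, 0, -0.0004, 0, 0.002, 0, 0, 0, -0.0004, 0, 0.002, 0, 0, 0, -0.0006, 0, 0.004, 0, 0, 0, -0.0006, 0, 0.004, 0, 0, 0, -0.0006, 0, 0.004, 0, 0, 0, -0.0006, 0, 0.004, 0, 0, 0]
}}

```text
t: 13.6
tcp_pos: [0.5467, -0.0732, 0.1419]
tool_rot: [0.743, 0.665, 0.051, -0.048]
force: [0.2, 0.5, -1.3]
finger_gap: 0.111
gripper_force: 45.1
```

Request:
{"name": "step_arm", "arguments": {
  "commands": [0, 0, 0.0005, 0, 0, 0, -0.0002, 0, 0.001, 0, 0, 0, -0.0002, 0, 0.0015, 0, 0, 0, -0.0003, 0, 0.002, 0, 0, 0, -0.0003, 0, 0.002, 0, 0, 0, -0.0003, 0, 0.002, 0, 0, 0, -0.0003, 0, 0.002, 0, 0, 0, -0.0003, 0, 0.002, 0, 0, 0, -0.0003, 0, 0.002, 0, 0, 0, -0.0003, 0, 0.002, 0, 0, 0]
}}

```text
t: 14.6
tcp_pos: [0.5468, -0.0732, 0.14]
tool_rot: [0.743, 0.665, 0.051, -0.047]
force: [0.1, -0.9, -1.9]
finger_gap: 0.11
gripper_force: 45.1
```

Request:
{"name": "step_arm", "arguments": {
  "commands": [0, 0, 0.0005, 0, 0, 0, 0, 0, 0.001, 0, 0, 0, 0, 0, 0.001, 0, 0, 0, 0, 0, 0.001, 0, 0, 0, 0, 0, 0.001, 0, 0, 0, 0, 0, 0.001, 0, 0, 0, 0, 0, 0.001, 0, 0, 0, 0, 0, 0.001, 0, 0, 0, 0, 0, 0.001, 0, 0, 0, 0, 0, 0.001, 0, 0, 0]
}}

```text
t: 15.6
tcp_pos: [0.5467, -0.073, 0.139]
tool_rot: [0.743, 0.665, 0.051, -0.048]
force: [-0.4, 0.1, -1.6]
finger_gap: 0.108
gripper_force: 45.1
```

Request:
{"name": "step_arm", "arguments": {
  "commands": [0, 0, 0.0005, 0, 0, 0, 0, 0, 0.001, 0, 0, 0, 0, 0, 0.0015, 0, 0, 0, 0, 0, 0.0015, 0, 0, 0, 0, 0, 0.0015, 0, 0, 0, 0, 0, 0.0015, 0, 0, 0, 0, 0, 0.0015, 0, 0, 0, 0, 0, 0.0015, 0, 0, 0, 0, 0, 0.0015, 0, 0, 0, 0, 0, 0.0015, 0, 0, 0]
}}

```text
t: 16.6
tcp_pos: [0.5467, -0.0728, 0.1375]
tool_rot: [0.743, 0.665, 0.051, -0.048]
force: [-0.5, 0.1, 0.5]
finger_gap: 0.112
gripper_force: 45.5
```

Request:
{"name": "step_arm", "arguments": {
  "commands": [0, 0, 0.0003, 0, 0, 0, 0, 0, 0.0005, 0, 0, 0, 0, 0, 0.0005, 0, 0, 0, 0, 0, 0.0005, 0, 0, 0, 0, 0, 0.0005, 0, 0, 0, 0, 0, 0.0005, 0, 0, 0, 0, 0, 0.0005, 0, 0, 0, 0, 0, 0.0005, 0, 0, 0, 0, 0, 0.0005, 0, 0, 0, 0, 0, 0.0005, 0, 0, 0]
}}

```text
t: 17.6
tcp_pos: [0.5469, -0.0729, 0.1375]
tool_rot: [0.743, 0.665, 0.051, -0.047]
force: [-1.1, -0.4, 6.2]
finger_gap: 0.107
gripper_force: 46.2
```

The carrier is resting on the rail: the force went from −1.6 to +6 N. I'll release it.

Request:
{"name": "step_arm", "arguments": {
  "commands": [0, 0, 0, 0, 0, 0, 0, 0, 0, 0, 0, 0, 0, 0, 0, 0, 0, 0, 0, 0, 0, 0, 0, 0, 0, 0, 0, 0, 0, 0, 0, 0, 0, 0, 0, 0, 0, 0, 0, 0, 0, 0, 0, 0, 0, 0, 0, 0, 0, 0, 0, 0, 0, 0, 0, 0, 0, 0, 0, 0],
  "jaw": 60
}}

```text
t: 18.6
tcp_pos: [0.5468, -0.0728, 0.137]
tool_rot: [0.743, 0.665, 0.051, -0.047]
force: [-0.4, 0.2, 0.1]
finger_gap: 0.602
gripper_force: 0.0
```

Request:
{"name": "step_arm", "arguments": {
  "commands": [0, 0, 0, 0, 0, 0, 0, 0, 0, 0, 0, 0, 0, 0, 0, 0, 0, 0, 0, 0, 0, 0, 0, 0, 0, 0, 0, 0, 0, 0, 0, 0, 0, 0, 0, 0, 0, 0, 0, 0, 0, 0, 0, 0, 0, 0, 0, 0, 0, 0, 0, 0, 0, 0, 0, 0, 0, 0, 0, 0]
}}

```text
t: 19.6
tcp_pos: [0.5467, -0.0728, 0.137]
tool_rot: [0.743, 0.665, 0.051, -0.047]
force: [-0.2, 0.6, 0.1]
finger_gap: 0.603
gripper_force: 0.0
```

Request:
{"name": "step_arm", "arguments": {
  "commands": [0, 0, 0, 0, 0, 0, 0, 0, 0, 0, 0, 0, 0, 0, 0, 0, 0, 0, 0, 0, 0, 0, 0, 0, 0, 0, 0, 0, 0, 0, 0, 0, 0, 0, 0, 0, 0, 0, 0, 0, 0, 0, 0, 0, 0, 0, 0, 0, 0, 0, 0, 0, 0, 0, 0, 0, 0, 0, 0, 0]
}}

```text
t: 20.6
tcp_pos: [0.5467, -0.0728, 0.137]
tool_rot: [0.743, 0.665, 0.051, -0.047]
force: [-0.1, 0.2, 0.2]
finger_gap: 0.599
gripper_force: 0.0
```

```bash
python3 - <<'E'
from h import *
import cv2
from station import manip
S=manip.snapshot("scene");T=manip.snapshot("top");s=manip.sense();print(s["t"],s["force"])
pickle.dump((S,T),open("w5.pkl","wb"))
k=lambda im,x,y,ww,hh,f:cv2.resize(im[y:y+hh,x:x+ww],None,fx=f,fy=f,interpolation=2)
cv2.imwrite("pics/w5.png",np.hstack([k(S["pixels"],240,110,200,200,2),k(T["pixels"],290,130,200,200,2)]))
E
```

```text
20.7 [0.1958 0.1095 0.2504]
```

View pics/w5.png

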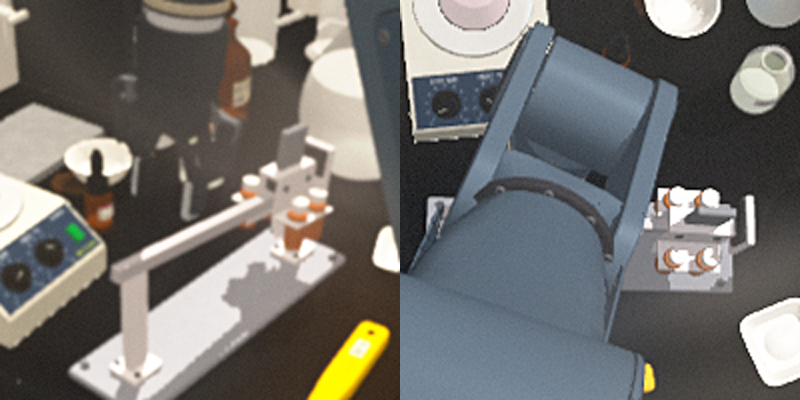

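The carrier stands at the stop: (290,160) in the left crop and (700,225) in the right one, and the fingers are clear of it. I'll back off upward, then check its position and that it is still.

Request:
{"name": "step_arm", "arguments": {
  "commands": [0.001, 0, -0.01, 0, 0, 0, 0.003, 0, -0.025, 0, 0, 0, 0.006, 0, -0.04, 0, 0, 0, 0.008, 0, -0.055, 0, 0, 0, 0.01, 0, -0.07, 0, 0, 0, 0.012, 0, -0.085, 0, 0, 0, 0.014, 0, -0.1, 0, 0, 0, 0.014, 0, -0.1, 0, 0, 0, 0.014, 0, -0.1, 0, 0, 0, 0.014, 0, -0.1, 0, 0, 0]
}}

```text
t: 21.7
tcp_pos: [0.5464, -0.0726, 0.2373]
tool_rot: [0.743, 0.665, 0.051, -0.048]
force: [-0.1, 0.1, 0.0]
finger_gap: 0.599
gripper_force: 0.0
```

```bash
python3 - <<'E'
from h import *
import cv2
from station import manip
S0,T0=pickle.load(open("w5.pkl","rb"));d=pickle.load(open("d.pkl","rb"))
S=manip.snapshot("scene");s=manip.sense();print(s["t"],s["force"])
df=lambda a,b,x,y,w,h:np.abs(a["pixels"][y:y+h,x:x+w].astype(int)-b["pixels"][y:y+h,x:x+w]).mean()
print("carrier still",df(S,S0,368,165,45,80),"stand still",df(S,d["scene"],250,350,80,85))
dr=np.array([.11,.994,0]);a=np.radians(8);u=np.cos(a)*dr+[0,0,np.sin(a)];n=-np.sin(a)*dr+[0,0,np.cos(a)]
X=np.array([.5465,-.073,.138])-.2*u+.067*n;c=S["R"]@X+S["t"];print("expected tab top px",c[0]/c[2]*S["fx"]+S["cx"],c[1]/c[2]*S["fy"]+S["cy"],"seen",240+295/2,110+128/2)
E
```

```text
21.75 [-0.4023 -0.7626 -0.2473]
carrier still 4.183796296296296 stand still 14.266764705882354
expected tab top px 387.43692085171796 173.66574109834508 seen 387.5 174.0
```

```bash
python3 - <<'E'
from h import *
import cv2
from station import manip
d=pickle.load(open("d.pkl","rb"));S=manip.snapshot("scene")
k=lambda im:cv2.resize(im[340:450,240:340],(400,440),interpolation=2)
cv2.imwrite("pics/w6.png",np.hstack([k(d["scene"]["pixels"]),k(S["pixels"])]))
E
```

```text
(no output)
```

View pics/w6.png

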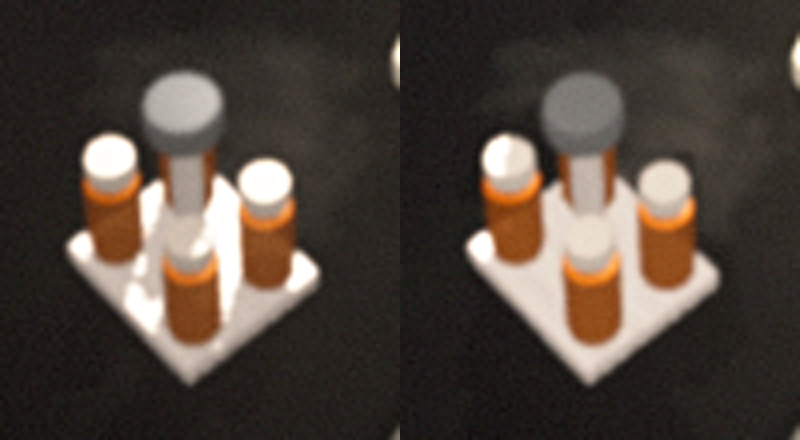

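The stand is in the same place in both pictures, with its base corners at the same pixels. Only the arm's shadow differs. I'm handing the job in.

```bash
python3 -c "
from station import manip
print(manip.sign_off())"
```

```text
the job is handed in; nothing more can be done
None
```

The carrier was set on the upper end of the rail, released there, and rolled by itself to the stop; it now rests there with the arm clear and the stand unmoved, handed in at about 22 s after a first grasp that closed just above the tab and missed.

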